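Load the backup battery and close the battery box

TASK

Take the charged battery out of its upright charger and lay it down flat on its wide face on the desk, letting go so that you can take it again across its middle. Load it into the open battery box: press one end against the spring contact, then drop the other end in behind the end stop so that it lies fully home, flat and below the fill line. Finally put the loose lid on so that it sits flush all round, and leave the other things on the desk where they are.

Things in the scene. Friction and masses are not known exactly. Their poses are not given: they have to be found in the camera images.
- battery: Loose black brick-shaped battery, pale paper band round its middle, 90 mm long (z), 46 wide (y), 32 thick (x), 0.18-0.33 kg; origin at its centre. Both ends alike; either may face the spring. Starts standing upright, z up, in the charger, centre 57 mm above the desk. Lying flat on a wide face (normal to x) it is 32 mm high. Stood on end and tilted over 20 degrees about y it falls onto a wide face.
- battery_end (a point): Middle of the battery's upper end (45 mm from its centre along its z), 102 mm above the desk at the start.
- charger: Fixed grey charger: base 80 (x) x 90 (y) x 12 mm, pocket walls rising to 34 mm above the desk, 52 x 66 mm outside, holding the battery's lowest 22 mm with 2 mm play. Origin at the centre of its underside; the battery's axes point as its axes at the start. The desk between it and the robot (0.42 to 0.52 m ahead of the base, 0.1 m either side) is clear for laying the battery down.
- box: Fixed grey open battery box, outside 160 (x) x 120 (y) x 48 mm high, walls and floor 5 mm, inside 150 x 110 mm. Origin at the centre of its underside. Stands left or right on the desk, the lid on the other side; its +x points away from the robot within 25 degrees. Spring contact at its +x end, low end stop at its -x end, open space of 32 mm on either side of the battery's place for fingers.
- home (a point): Where the battery's centre must finally be: box x = 0, y = 0, 21 mm above the box's origin, battery lying on a wide face with its length along box x. Four low side ribs guide it: 10 mm high above the inner floor, inner faces at box y = +-26 mm, spanning box x = -40 to -22 and 11 to 29 mm.
- stop (a point): Top edge of the end stop's inner face: box x = -45 mm, 17 mm above the box's origin (12 mm above the inner floor). The stop is 60 mm wide in y and 10 mm thick, towards box -x. The battery's second end drops in just behind it (towards box +x).
- fill_line (a point): Centre of the box at the height of the thin white fill line drawn round its inner walls, 42 mm above the box's origin, 6 mm below the rim. A battery lying flat and home tops out 5 mm below it; one lying on its narrow side or resting on the end stop stands above it and the lid will not seat. The seated lid's origin lies at this point.
- contact (a joint): Spring contact: steel plate 40 mm wide, 6 to 22 mm above the box's origin, on a coil spring. 0 = relaxed, face at box x = +35 mm; pushed towards box +x up to 0.018 m. 0.9 N to start, 3.9 N at 10 mm, 6.3 N at 18 mm. The battery in place holds it in 10 mm; it must go in further while the other end passes the stop: enter with the spring end 10 to 20 degrees low, push, then level.
- lid: Loose grey lid, right way up on the desk, 0.13-0.25 kg: plate 166 (x) x 126 (y) x 6 mm; under it a locating frame 145 x 105 mm, 6 mm deep, fits inside the box with 2.5 mm play each side. Origin: centre of the frame's underside. On top a solid black grip rib 80 mm long (x), 14 thick (y), 34 high, its top 46 mm above the origin. Seated: plate on the rim, axes along the box's, either way round.
- lid_handle (a point): Middle of the lid's grip rib, 36 mm above the lid's origin, 24 mm above the plate, 10 mm below the rib's top.
- vial_a: Bystander: clear glass bottle with grey cap, 42 mm diameter, 85 mm high. Origin at the centre of its underside.
- vial_b: Bystander: amber glass bottle, 38 mm diameter, 75 mm high. Origin at the centre of its underside.
- bowl: Bystander: dark steel bowl, 92 mm across, 45 mm high. Origin at the centre of its underside.
- jar: Bystander: glass jar with metal cap, 64 mm diameter, 80 mm high. Origin at the centre of its underside.
- dropper: Bystander: small white bottle with black cap, 36 mm diameter, 70 mm high. Origin at the centre of its underside.
- forceps: Bystander: steel ring-handled forceps lying flat, 145 mm long, 8 mm high. Origin at its middle on the desk.
- carton: Bystander: cardboard carton 60 x 90 x 45 mm. Origin at the centre of its underside.
Mind the look-alikes: they are no part of the job. What is shaped like the lid but blue is not meant.

How it is judged:
By the outcome, as a careful person would: the job done as asked, in the order asked, and still so for the second after the job is handed in, with the robot touching nothing.
It also fails if it takes over 72 s, if anything falls off the work surface, if the arm or the gripper's body presses on something with over 40 N, if the wrist force passes 120 N, or if a joint passes its speed limit or range.

ROBOT

A 6-joint arm with a two-finger parallel gripper is mounted at the origin on the work surface. World frame = base frame: x ahead of the robot, y to its left, z up, the work surface at z = 0. Lengths are in mm, angles in rad, forces in N, time in s.
With the tool pointing down it reaches from about 400 to 925 mm from the base axis. Payload 12.5 kg.
Tool frame: the origin (TCP) lies on the centre line of the jaws, within the pads' length; the fingertips stand 19 mm ahead of it and the grasp point (between the pads) is the TCP; z points along the fingers, y is the line along which they close (so a half turn about z gives the same grasp; the last joint's range is limited). The gripper opens to 95 mm and grips with 3 to 60 N. Pads are 20 mm wide; open, the fingers measure 119 mm over their backs; the gripper's body (75 mm by 180 mm) begins 59 mm behind the grasp point.
Start: joints at [1.163, 0.491, 1.559, -0, 1.092, -0.106], TCP at [185.757, 596.774, 233.661] pointing down, gripper open.
Joint ranges: [-3.1, 3.1], [-0.84, 2.19], [0.05, 2.79], [-1.13, 4.28], [0.06, 2.93], [-2.69, 2.69]. Speed limits (rad/s): [2.22, 2.22, 2.79, 3.14, 3.14, 3.14].

INTERFACE

Orientations are given as [roll, pitch, yaw] about the fixed x, y, z axes, in that order (R = Rz(yaw) Ry(pitch) Rx(roll)).
In Python, from cell import state, read_camera, job_done gives the robot as it stands.
- The arm moves only by the tool arm_command, never from a script. Its argument "deltas" is a list of rows, each an object of numbers: "dx", "dy", "dz": the shift along the world's x, y, z in m; "yaw": the turn about the world's z in degrees. In form: [{"dx": .., "dy": .., "dz": .., "yaw": ..}, ...]. A call has 1 to 20 rows; each row shifts and turns the commanded pose from where the row before left it; what a row does not reach is not made up. A row lasts 1/10 s, in which the tool goes at most 50 mm and 8.59 degrees, less where a joint would pass 70% of its speed; a pose out of reach is approached as far as the arm can. A call with a gripper value outside its range is refused whole. "gripper" is the finger opening in m, from 0 to 0.0951, set as the call begins (left out, the last holds). The fingers move at their own pace and stop on an object; the grip force is fixed at half the most. Time passes only in rows, so rows that do not move let the fingers close. It gives the time, the measured TCP pose, the force, the opening and the grip force at its end, in the units of the state.
- state(): the state, without advancing time (a new reading comes with each control period).
- read_camera(name): name is "scene" or "side" or "wrist"; returns a dict with "color" (420x560x3 uint8, red, green, blue), "range_z" (420x560 float32, mm along the optical axis (not along the pixel's ray), 0 where there is no reading), "fx", "fy", "cx", "cy" (pixels), "extrinsics" (4x4, takes a point from camera to world coordinates). Camera axes: x right, y up, looking along -z (the intrinsics and any distortion apply to the point x, -y, -z); pixel columns grow to the right and rows downward; lengths in mm; the calibration is good to about 2 mm. The wrist camera is an equidistant fisheye: a pixel r from the principal point sees the ray r / f radians off the axis. A picture is of the moment at which its call begins.
- job_done(): hands the job in; it is judged then, once.
The state is a dict: "t": time; "joints": joint angles; "qvel": joint speeds; "tau": joint torques, N m; "eef_pos": TCP position; "tcp_rot": TCP orientation; "ft_force": force on the tool from outside, world axes, zero at the start; "moment": the same for the moment, N m; "opening": opening from 0.0 (shut) to 1.0 (fully open); "grip_force": force on a finger pad.
Only numpy, scipy, OpenCV 4.12 (cv2) and the standard library are available. Lean on these libraries where they do the work, as an engineer would, in place of code of your own. Each camera call takes 0.05 s, during which the arm holds its last target. There are 200 camera calls.

## Working session

There is one attempt and no reset: what is moved stays moved. The work goes in short steps, Python scripts to look and compute and a tool call to move; the robot and the scene stay as the last step left them, time stands still between calls to the robot, and variables do not carry over. Pictures are saved under pics/ and viewed, at most 10 in all, crops included, and the job is handed in when it is done.

Besides the shell and the picture viewer there is one more tool, called as a command line: name --argument value ..., lists and objects as JSON in quotes. arm_command: Moves the arm, as the interface text tells. Its arguments: {"type":"object","properties":{"deltas":{"type":"array"},"gripper":{"type":"number"}},"required":["deltas"]}

```bash
ls; mkdir -p pics; cat > h.py <<'E'
import numpy as np, cv2
from cell import state, read_camera, job_done
def snap(name, fn=None):
    c=read_camera(name)
    if fn: cv2.imwrite('pics/'+fn, c['color'][:,:,::-1])
    return c
def cloud(c):
    h,w=c['range_z'].shape
    u,v=np.meshgrid(np.arange(w),np.arange(h)); z=c['range_z']
    p=np.stack([(u-c['cx'])/c['fx']*z, -(v-c['cy'])/c['fy']*z, -z, np.ones_like(z)],-1)
    return (p@np.array(c['extrinsics']).T)[...,:3]
E
python3 - <<'E'
from h import *
s=state();print({k:np.round(v,3) for k,v in s.items()})
a=snap('scene','s0.png');b=snap('side','d0.png')
for c in(a,b): print(np.round(c['extrinsics'],3).tolist(),c['fx'],c['cx'],c['cy'],(c['range_z']>0).mean())
np.savez('s0.npz',col=a['color'],P=cloud(a));np.savez('d0.npz',col=b['color'],P=cloud(b))
E
```

```text
pics
{'t': np.float64(0.0), 'joints': array([ 1.163,  0.492,  1.559, -0.   ,  1.092, -0.106]), 'qvel': array([ 0.001,  0.001,  0.001, -0.   , -0.001,  0.001]), 'tau': array([-1.0000e-03, -6.1264e+01, -2.5816e+01,  6.9000e-02,  4.8000e-02,
       -0.0000e+00]), 'eef_pos': array([185.665, 596.542, 233.044]), 'tcp_rot': array([-3.14, -0.  ,  2.84]), 'ft_force': array([ 0.955, -0.34 , -0.01 ]), 'moment': array([-0.002, -0.018, -0.007]), 'grip_force': np.float64(0.0), 'opening': np.float64(1.002)}
[[0.097, -0.795, 0.599, 1261.023], [0.995, 0.077, -0.058, 14.457], [0.0, 0.602, 0.798, 1031.058], [0.0, 0.0, 0.0, 1.0]] 381.08626229000095 282.0123415404713 207.45036614814165 0.9959523809523809
[[-0.954, 0.181, -0.24, 136.502], [-0.3, -0.559, 0.773, 1346.579], [0.006, 0.809, 0.587, 1058.608], [0.0, 0.0, 0.0, 1.0]] 532.6512682948871 286.66056413957097 221.21702513748573 0.9882823129251701
```

View pics/s0.png

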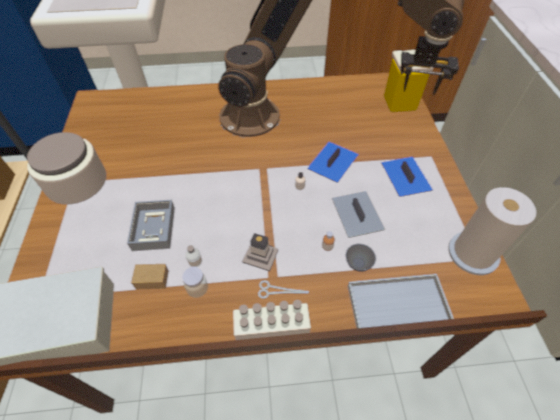

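View pics/d0.png

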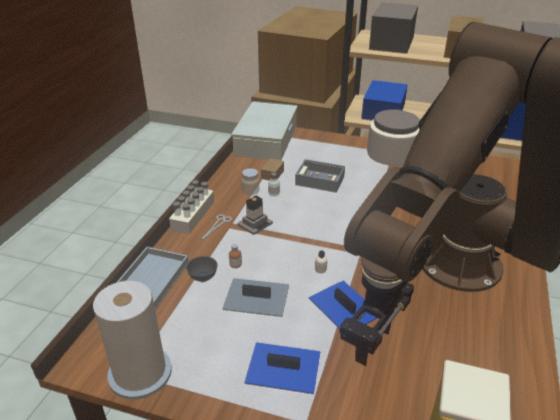

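The scene view shows the box at px (152,225). The grey lid is at (358,213), and the blue look-alike lids are at (333,162) and (406,176), so I choose the grey one. The charger with the upright battery is at (261,248). Other dark or black things are the bowl at (360,257) and the vial rack at (270,318). Neither looks like a 102 mm brick standing in a pocket. Next I measure from the depth clouds.

```bash
cat > m.py <<'E'
from h import *
def rect(P,m,zlo,zhi,reg):
    x,y,z=P[...,0],P[...,1],P[...,2]
    k=m&(z>zlo)&(z<zhi)&(x>reg[0])&(x<reg[1])&(y>reg[2])&(y<reg[3])
    p=P[k]
    if len(p)<5: return None
    r=cv2.minAreaRect(p[:,:2].astype(np.float32))
    return len(p),np.round(r[0],1),np.round(r[1],1),round(r[2],1),np.round(np.median(p[:,2]),1)
E
python3 - <<'E'
from m import *
for f in('s0','d0'):
    d=np.load(f+'.npz');P=d['P'];col=d['col'].astype(int)
    if f=='s0':
        cen={}
        for n,(u,v) in dict(box=(152,225),lid=(358,213),bat=(259,240),dropper=(192,256),jar=(194,282),vb=(328,241),bowl=(360,257),carton=(150,275),forceps=(283,290),va=(300,180),b1=(333,162),b2=(406,176)).items():
            cen[n]=P[v,u]; print(n,np.round(P[v,u]))
    o=np.ones(P.shape[:2],bool)
    def reg(n,r): c=cen[n]; return c[0]-r,c[0]+r,c[1]-r,c[1]+r
    sat=col.max(-1)-col.min(-1)
    print(f,'desk z',np.median(P[...,2][(abs(P[...,0]-480)<30)&(abs(P[...,1])<60)]))
    print('box rim',rect(P,o,42,54,reg('box',110)))
    print('lidplate',rect(P,sat<45,6,18,reg('lid',110)),'rib',rect(P,o,30,55,reg('lid',60)))
    print('bat top',rect(P,o,94,112,reg('bat',60)),'bat',rect(P,o,45,112,reg('bat',60)),'wall',rect(P,o,28,40,reg('bat',60)),'base',rect(P,o,7,16,reg('bat',80)))
s=cv2.imread('pics/s0.png')[190:275,210:330];cv2.imwrite('pics/c.png',cv2.resize(s,None,fx=5,fy=5,interpolation=2))
E
```

```text
box [ 523. -339.    7.]
lid [557. 331.  31.]
bat [674.   5. 102.]
dropper [ 683. -193.   59.]
jar [ 777. -179.   79.]
vb [667. 211.  55.]
bowl [705. 309.   7.]
carton [ 724. -313.   44.]
forceps [788.  63.   3.]
va [414. 159.  50.]
b1 [315. 293.  22.]
b2 [408. 538.  22.]
s0 desk z -0.013196042760569071
box rim (341, array([ 532.5, -332.1]), array([122.6, 163.6]), 88.8, np.float64(46.7))
lidplate (1403, array([559.8, 328.1]), array([212.7, 195.5]), 0.4, np.float64(11.8)) rib (124, array([542.8, 336. ]), array([81.3, 14.2]), 9.1, np.float64(44.3))
bat top (165, array([670.3,   6.2]), array([44.5, 32.8]), 64.9, np.float64(101.2)) bat (328, array([669.4,   6.2]), array([47.2, 34.4]), 64.6, np.float64(94.5)) wall (157, array([670.4,   5.2]), array([67.5, 52.7]), 64.6, np.float64(33.4)) base (264, array([669.9,   5.7]), array([90.3, 82.1]), 65.7, np.float64(11.5))
d0 desk z 0.07620072753434215
box rim (213, array([ 528.8, -333.2]), array([136.7, 161.2]), 88.8, np.float64(46.3))
lidplate (1659, array([558.7, 320.9]), array([187.2, 232.3]), 84.6, np.float64(11.6)) rib (211, array([538.4, 335.8]), array([80.1, 21.5]), 10.8, np.float64(42.2))
bat top (98, array([663.2,   5.9]), array([53.3, 37.6]), 57.7, np.float64(101.4)) bat (304, array([662.9,   5.7]), array([54.1, 38.5]), 56.3, np.float64(80.9)) wall (123, array([664.5,   6.8]), array([69.4, 56.9]), 63.9, np.float64(33.2)) base (171, array([673.9,  24.9]), array([143.9,  83.1]), 16.3, np.float64(11.7))
```

View pics/c.png

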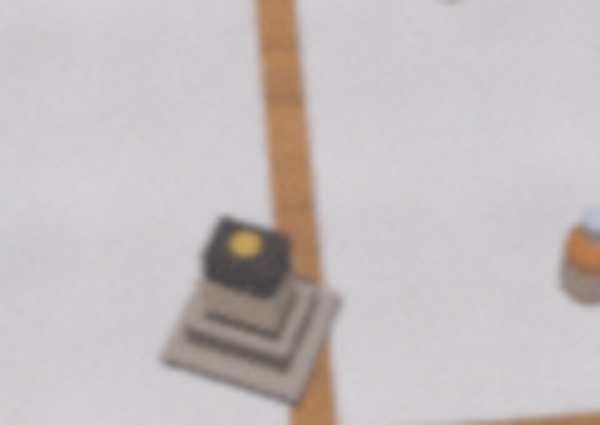

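The crop confirms it: a black brick with a gold contact on top and a pale band, standing in the stepped charger at crop (245,255), centre about (670,6) and charger yaw about -25°. Moving above it now.

arm_command --deltas '[{"dx": 0.0285,"dy": -0.0348,"dz": -0.003,"yaw": -0.45},{"dx": 0.0285,"dy": -0.0348,"dz": -0.003,"yaw": -0.45},{"dx": 0.0285,"dy": -0.0348,"dz": -0.003,"yaw": -0.45},{"dx": 0.0285,"dy": -0.0348,"dz": -0.003,"yaw": -0.45},{"dx": 0.0285,"dy": -0.0348,"dz": -0.003,"yaw": -0.45},{"dx": 0.0285,"dy": -0.0348,"dz": -0.003,"yaw": -0.45},{"dx": 0.0285,"dy": -0.0348,"dz": -0.003,"yaw": -0.45},{"dx": 0.0285,"dy": -0.0348,"dz": -0.003,"yaw": -0.45},{"dx": 0.0285,"dy": -0.0348,"dz": -0.003,"yaw": -0.45},{"dx": 0.0285,"dy": -0.0348,"dz": -0.003,"yaw": -0.45},{"dx": 0.0285,"dy": -0.0348,"dz": -0.003,"yaw": -0.45},{"dx": 0.0285,"dy": -0.0348,"dz": -0.003,"yaw": -0.45},{"dx": 0.0285,"dy": -0.0348,"dz": -0.003,"yaw": -0.45},{"dx": 0.0285,"dy": -0.0348,"dz": -0.003,"yaw": -0.45},{"dx": 0.0285,"dy": -0.0348,"dz": -0.003,"yaw": -0.45},{"dx": 0.0285,"dy": -0.0348,"dz": -0.003,"yaw": -0.45},{"dx": 0.0285,"dy": -0.0348,"dz": -0.003,"yaw": -0.5},{},{}]' --gripper 0.095

```text
$.deltas[17]: bad value
```

arm_command --deltas '[{"dx": 0.0285,"dy": -0.0348,"dz": -0.003,"yaw": -0.45},{"dx": 0.0285,"dy": -0.0348,"dz": -0.003,"yaw": -0.45},{"dx": 0.0285,"dy": -0.0348,"dz": -0.003,"yaw": -0.45},{"dx": 0.0285,"dy": -0.0348,"dz": -0.003,"yaw": -0.45},{"dx": 0.0285,"dy": -0.0348,"dz": -0.003,"yaw": -0.45},{"dx": 0.0285,"dy": -0.0348,"dz": -0.003,"yaw": -0.45},{"dx": 0.0285,"dy": -0.0348,"dz": -0.003,"yaw": -0.45},{"dx": 0.0285,"dy": -0.0348,"dz": -0.003,"yaw": -0.45},{"dx": 0.0285,"dy": -0.0348,"dz": -0.003,"yaw": -0.45},{"dx": 0.0285,"dy": -0.0348,"dz": -0.003,"yaw": -0.45},{"dx": 0.0285,"dy": -0.0348,"dz": -0.003,"yaw": -0.45},{"dx": 0.0285,"dy": -0.0348,"dz": -0.003,"yaw": -0.45},{"dx": 0.0285,"dy": -0.0348,"dz": -0.003,"yaw": -0.45},{"dx": 0.0285,"dy": -0.0348,"dz": -0.003,"yaw": -0.45},{"dx": 0.0285,"dy": -0.0348,"dz": -0.003,"yaw": -0.45},{"dx": 0.0285,"dy": -0.0348,"dz": -0.003,"yaw": -0.45},{"dx": 0.0285,"dy": -0.0348,"dz": -0.003,"yaw": -0.5},{"dx": 0},{"dx": 0},{"dx": 0}]' --gripper 0.095

```text
$.deltas[17]: bad value
```

arm_command --deltas '[{"dx": 0.0285,"dy": -0.0348,"dz": -0.003,"yaw": -0.45},{"dx": 0.0285,"dy": -0.0348,"dz": -0.003,"yaw": -0.45},{"dx": 0.0285,"dy": -0.0348,"dz": -0.003,"yaw": -0.45},{"dx": 0.0285,"dy": -0.0348,"dz": -0.003,"yaw": -0.45},{"dx": 0.0285,"dy": -0.0348,"dz": -0.003,"yaw": -0.45},{"dx": 0.0285,"dy": -0.0348,"dz": -0.003,"yaw": -0.45},{"dx": 0.0285,"dy": -0.0348,"dz": -0.003,"yaw": -0.45},{"dx": 0.0285,"dy": -0.0348,"dz": -0.003,"yaw": -0.45},{"dx": 0.0285,"dy": -0.0348,"dz": -0.003,"yaw": -0.45},{"dx": 0.0285,"dy": -0.0348,"dz": -0.003,"yaw": -0.45},{"dx": 0.0285,"dy": -0.0348,"dz": -0.003,"yaw": -0.45},{"dx": 0.0285,"dy": -0.0348,"dz": -0.003,"yaw": -0.45},{"dx": 0.0285,"dy": -0.0348,"dz": -0.003,"yaw": -0.45},{"dx": 0.0285,"dy": -0.0348,"dz": -0.003,"yaw": -0.45},{"dx": 0.0285,"dy": -0.0348,"dz": -0.003,"yaw": -0.45},{"dx": 0.0285,"dy": -0.0348,"dz": -0.003,"yaw": -0.45},{"dx": 0.0285,"dy": -0.0348,"dz": -0.003,"yaw": -0.5},{"dx": 0,"dy": 0,"dz": 0,"yaw": 0},{"dx": 0,"dy": 0,"dz": 0,"yaw": 0}]' --gripper 0.095

```text
t: 2.0
eef_pos: [670.1, 4.4, 181.7]
tcp_rot: [-3.141, -0.001, 2.704]
ft_force: [0.4, 0.4, 0.3]
opening: 1.002
grip_force: 0.0
```

arm_command --deltas '[{"dx": 0,"dy": 0.0015,"dz": -0.025,"yaw": 0},{"dx": 0,"dy": 0,"dz": -0.025,"yaw": 0},{"dx": 0,"dy": 0,"dz": -0.025,"yaw": 0},{"dx": 0,"dy": 0,"dz": -0.015,"yaw": 0},{"dx": 0,"dy": 0,"dz": -0.01,"yaw": 0},{"dx": 0,"dy": 0,"dz": 0,"yaw": 0},{"dx": 0,"dy": 0,"dz": 0,"yaw": 0}]'

```text
t: 2.7
eef_pos: [670.6, 6.9, 83.5]
tcp_rot: [3.141, 0.001, 2.706]
ft_force: [0.6, 0.4, 0.2]
opening: 0.999
grip_force: 0.0
```

arm_command --deltas '[{"dx": 0,"dy": 0,"dz": 0,"yaw": 0},{"dx": 0,"dy": 0,"dz": 0,"yaw": 0},{"dx": 0,"dy": 0,"dz": 0,"yaw": 0},{"dx": 0,"dy": 0,"dz": 0,"yaw": 0},{"dx": 0,"dy": 0,"dz": 0,"yaw": 0},{"dx": 0,"dy": 0,"dz": 0,"yaw": 0},{"dx": 0,"dy": 0,"dz": 0,"yaw": 0}]' --gripper 0.03

```text
t: 3.4
eef_pos: [670.1, 6.2, 82.8]
tcp_rot: [-3.141, -0.0, 2.706]
ft_force: [-1.9, -2.8, 3.3]
opening: 0.497
grip_force: 29.5
```

arm_command --deltas '[{"dx": 0,"dy": 0,"dz": 0.01,"yaw": 0},{"dx": 0,"dy": 0,"dz": 0.025,"yaw": 0},{"dx": 0,"dy": 0,"dz": 0.025,"yaw": 0},{"dx": 0,"dy": 0,"dz": 0,"yaw": 0},{"dx": -0.025,"dy": 0.001,"dz": 0,"yaw": 4},{"dx": -0.025,"dy": 0.001,"dz": 0,"yaw": 4},{"dx": -0.025,"dy": 0.001,"dz": 0,"yaw": 4},{"dx": -0.025,"dy": 0.001,"dz": 0,"yaw": 4},{"dx": -0.025,"dy": 0,"dz": 0,"yaw": 4},{"dx": -0.025,"dy": 0,"dz": 0,"yaw": 3.8},{"dx": 0,"dy": 0,"dz": 0,"yaw": 0},{"dx": 0,"dy": 0,"dz": -0.03,"yaw": 0},{"dx": 0,"dy": 0,"dz": -0.025,"yaw": 0},{"dx": 0,"dy": 0,"dz": -0.01,"yaw": 0},{"dx": 0,"dy": 0,"dz": -0.003,"yaw": 0},{"dx": 0,"dy": 0,"dz": 0,"yaw": 0}]'

```text
t: 5.0
eef_pos: [520.6, 10.7, 74.7]
tcp_rot: [3.141, -0.0, 3.121]
ft_force: [0.2, 0.4, -2.2]
opening: 0.483
grip_force: 29.9
```

arm_command --deltas '[{"dx": 0,"dy": 0,"dz": -0.002,"yaw": 0},{"dx": 0,"dy": 0,"dz": -0.001,"yaw": 0},{"dx": 0,"dy": 0,"dz": 0,"yaw": 0}]'

```text
t: 5.3
eef_pos: [520.5, 10.7, 72.1]
tcp_rot: [3.142, 0.001, 3.121]
ft_force: [-0.1, 0.5, -2.4]
opening: 0.485
grip_force: 29.9
```

arm_command --deltas '[{"dx": 0,"dy": 0,"dz": -0.001,"yaw": 0},{"dx": 0,"dy": 0,"dz": -0.0005,"yaw": 0},{"dx": 0,"dy": 0,"dz": 0,"yaw": 0}]'

```text
t: 5.6
eef_pos: [520.6, 10.5, 70.7]
tcp_rot: [-3.141, 0.001, 3.121]
ft_force: [-0.4, -0.4, 4.4]
opening: 0.484
grip_force: 30.0
```

arm_command --deltas '[{"dx": 0,"dy": 0,"dz": 0,"yaw": 0},{"dx": 0,"dy": 0,"dz": 0,"yaw": 0},{"dx": 0,"dy": 0,"dz": 0,"yaw": 0},{"dx": 0,"dy": 0,"dz": 0,"yaw": 0},{"dx": 0,"dy": 0,"dz": 0.03,"yaw": 0},{"dx": 0,"dy": 0,"dz": 0.03,"yaw": 0},{"dx": 0.02,"dy": 0,"dz": 0,"yaw": 0},{"dx": 0.02,"dy": 0,"dz": 0,"yaw": 0},{"dx": 0,"dy": 0,"dz": 0,"yaw": 0}]' --gripper 0.08

```text
t: 6.5
eef_pos: [562.0, 10.6, 130.3]
tcp_rot: [-3.142, 0.002, 3.121]
ft_force: [0.4, 0.2, 0.1]
opening: 0.841
grip_force: 0.0
```

arm_command --deltas '[{"dx": 0,"dy": 0,"dz": 0,"yaw": 0},{"dx": 0,"dy": 0,"dz": 0,"yaw": 0},{"dx": 0,"dy": 0,"dz": 0,"yaw": 0},{"dx": 0,"dy": 0,"dz": 0,"yaw": 0},{"dx": 0,"dy": 0,"dz": 0,"yaw": 0},{"dx": 0,"dy": 0,"dz": 0,"yaw": 0},{"dx": 0,"dy": 0,"dz": -0.02,"yaw": 0},{"dx": 0,"dy": 0,"dz": -0.015,"yaw": 0},{"dx": 0,"dy": 0,"dz": 0,"yaw": 0}]' --gripper 0.0

```text
t: 7.4
eef_pos: [559.4, 10.7, 93.7]
tcp_rot: [3.141, -0.003, 3.121]
ft_force: [0.5, 1.5, -0.4]
opening: 0.143
grip_force: 0.0
```

```bash
python3 - <<'E'
from m import *
c=snap('scene','s1.png');P=cloud(c);o=np.ones(P.shape[:2],bool)
print(state()['opening'],rect(P,o,75,95,(450,560,-40,60)),rect(P,o,20,70,(450,560,-40,60)))
cv2.imwrite('pics/s1c.png',cv2.resize(cv2.imread('pics/s1.png')[130:280,180:340],None,fx=4,fy=4))
E
```

```text
0.09771476004409295 (30, array([525.6,  20. ]), array([27.2, 24.9]), 8.7, np.float64(89.0)) (90, array([537.7,  12.7]), array([46.6,  7.6]), 85.6, np.float64(40.7))
```

View pics/s1c.png

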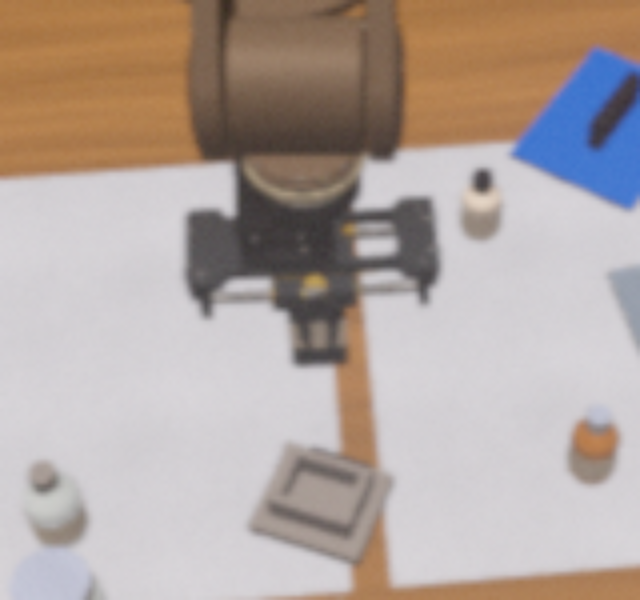

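The battery is standing, with its back face at about x=538, and the closing fingers are behind it at crop (320,340). Pushing it over towards the robot.

arm_command --deltas '[{"dx": -0.01,"dy": 0,"dz": 0,"yaw": 0},{"dx": -0.01,"dy": 0,"dz": 0,"yaw": 0},{"dx": -0.01,"dy": 0,"dz": 0,"yaw": 0},{"dx": -0.01,"dy": 0,"dz": 0,"yaw": 0},{"dx": -0.01,"dy": 0,"dz": 0,"yaw": 0},{"dx": 0,"dy": 0,"dz": 0,"yaw": 0},{"dx": 0,"dy": 0,"dz": 0,"yaw": 0},{"dx": 0,"dy": 0,"dz": 0,"yaw": 0}]' --gripper 0.0

```text
t: 8.25
eef_pos: [510.7, 10.6, 95.2]
tcp_rot: [3.142, 0.0, 3.121]
ft_force: [-0.3, -1.5, 0.8]
opening: 0.006
grip_force: 0.0
```

arm_command --deltas '[{"dx": 0.01,"dy": 0,"dz": 0.03,"yaw": 0},{"dx": 0,"dy": 0,"dz": 0.03,"yaw": 0},{"dx": 0,"dy": 0,"dz": 0.03,"yaw": 0},{"dx": 0,"dy": 0,"dz": 0,"yaw": 0},{"dx": 0,"dy": 0,"dz": 0,"yaw": 0}]' --gripper 0.08

```text
t: 8.75
eef_pos: [520.5, 10.7, 185.3]
tcp_rot: [3.142, 0.001, 3.121]
ft_force: [0.3, -0.2, 0.9]
opening: 0.369
grip_force: 0.0
```

```bash
python3 - <<'E'
from m import *
for n in('scene','side'):
    c=snap(n,n+'2.png');P=cloud(c);o=np.ones(P.shape[:2],bool)
    for lo,hi in((26,42),(5,42),(42,100)): print(n,rect(P,o,lo,hi,(350,600,-90,100)))
i=cv2.imread('pics/side2.png');cv2.imwrite('pics/side2c.png',cv2.resize(i[100:300,180:440],None,fx=3,fy=3))
E
```

```text
scene (291, array([458.2,  14.4]), array([46.3, 90.2]), 89.5, np.float64(31.5))
scene (366, array([469.2,  13.3]), array([175.1, 209.2]), 74.8, np.float64(30.6))
scene None
side (262, array([452.6,  13.2]), array([54.3, 88.3]), 86.3, np.float64(31.4))
side (489, array([476.3,   4.1]), array([235.6, 186.9]), 1.2, np.float64(27.5))
side None
```

View pics/side2c.png

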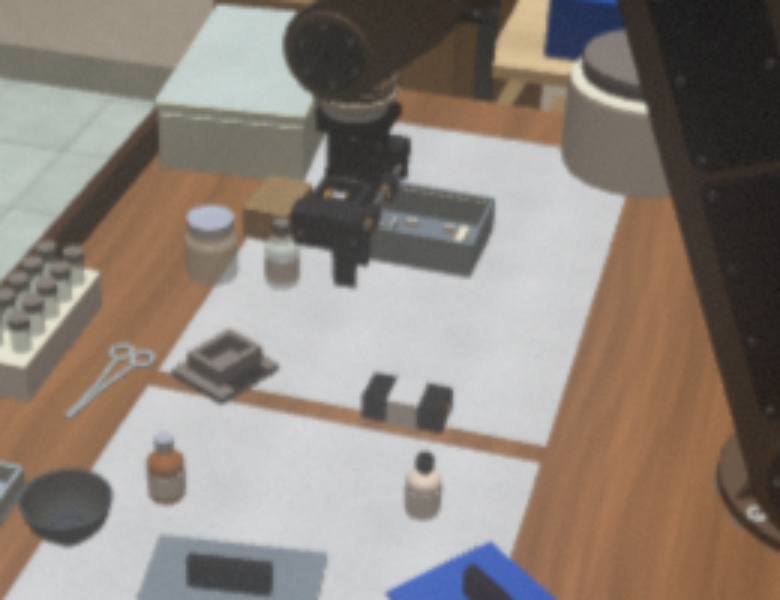

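The battery lies flat on its wide face at crop (405,405), centre about (457,13) and axis along x. Gripping it across its width, 5–6 mm towards the near end.

arm_command --deltas '[{"dx": -0.034,"dy": 0.0015,"dz": -0.02,"yaw": 0},{"dx": -0.034,"dy": 0.0015,"dz": -0.02,"yaw": 0},{"dx": 0,"dy": 0,"dz": -0.03,"yaw": 0},{"dx": 0,"dy": 0,"dz": -0.03,"yaw": 0},{"dx": 0,"dy": 0,"dz": -0.03,"yaw": 0},{"dx": 0,"dy": 0,"dz": -0.022,"yaw": 0},{"dx": 0,"dy": 0,"dz": -0.01,"yaw": 0},{"dx": 0,"dy": 0,"dz": 0,"yaw": 0},{"dx": 0,"dy": 0,"dz": 0,"yaw": 0}]' --gripper 0.08

```text
t: 9.75
eef_pos: [452.3, 13.7, 23.4]
tcp_rot: [3.141, -0.0, 3.121]
ft_force: [-0.2, 0.2, -0.4]
opening: 0.842
grip_force: 0.0
```

arm_command --deltas '[{"dx": 0,"dy": 0,"dz": 0,"yaw": 0},{"dx": 0,"dy": 0,"dz": 0,"yaw": 0},{"dx": 0,"dy": 0,"dz": 0,"yaw": 0},{"dx": 0,"dy": 0,"dz": 0,"yaw": 0},{"dx": 0,"dy": 0,"dz": 0,"yaw": 0}]' --gripper 0.03

```text
t: 10.25
eef_pos: [452.4, 13.6, 23.4]
tcp_rot: [-3.142, 0.001, 3.121]
ft_force: [-0.4, 2.0, 4.2]
opening: 0.483
grip_force: 29.9
```

arm_command --deltas '[{"dx": 0,"dy": 0,"dz": 0.02,"yaw": 0},{"dx": 0,"dy": 0,"dz": 0.04,"yaw": 0},{"dx": 0,"dy": 0,"dz": 0.04,"yaw": 0},{"dx": 0,"dy": -0.03,"dz": 0,"yaw": 0},{"dx": 0,"dy": -0.04,"dz": 0,"yaw": 0},{"dx": 0,"dy": -0.04,"dz": 0,"yaw": 0},{"dx": 0,"dy": -0.03,"dz": 0,"yaw": 0},{"dx": 0,"dy": 0,"dz": 0,"yaw": 0},{"dx": 0,"dy": 0,"dz": 0,"yaw": 0}]'

```text
t: 11.15
eef_pos: [451.8, -126.6, 122.9]
tcp_rot: [3.141, -0.001, 3.119]
ft_force: [-0.1, 0.7, -2.2]
opening: 0.485
grip_force: 30.0
```

```bash
python3 - <<'E'
from m import *
A=[];B=[]
for n in('scene','side'):
  for k in range(4):
    c=snap(n,n+'3.png');P=cloud(c);A.append(P)
  P=np.median(A[-4:],0);o=np.ones(P.shape[:2],bool);s=state()
  print(n,s['eef_pos'],'box',rect(P,o,43,52,(420,640,-430,-240)))
  # wall heights profile: points of stop/plate/ribs, in box-ish coordinates
  th=np.radians(-1.2);R=np.array([[np.cos(th),np.sin(th)],[-np.sin(th),np.cos(th)]])
  q=(P[...,:2]-np.array([532,-332]))@R.T; z=P[...,2]
  for nm,k in dict(stop=(z>14)&(z<21)&(q[...,0]>-65)&(q[...,0]<-35)&(abs(q[...,1])<40),plate=(z>8)&(z<25)&(q[...,0]>25)&(q[...,0]<45)&(abs(q[...,1])<22),rib=(z>12)&(z<18)&(q[...,0]>-42)&(q[...,0]<30)&(abs(q[...,1])<40)).items():
    if k.any(): print(nm,k.sum(),np.percentile(q[k],[5,50,95],axis=0).round(1).tolist(),np.median(z[k]).round(1))
  k=(z>43)&(z<52)&(abs(q[...,0])<95)&(abs(q[...,1])<75)
  e=q[k]; print('rim ext',np.percentile(e,[1,99],axis=0).round(1).tolist())
  print('bat',rect(P,o,85,140,(380,540,-180,-70)))
  k=(z>97)&(z<135)&(P[...,0]>380)&(P[...,0]<560)&(P[...,1]>-160)&(P[...,1]<-96); p=P[k]
  print(np.c_[np.percentile(p,[1,50,99],axis=0)].round(1).tolist())
i=cv2.imread('pics/scene3.png');cv2.imwrite('pics/s3c.png',cv2.resize(i[150:290,100:300],None,fx=4,fy=4))
E
```

```text
scene [ 452.1514306  -125.40960256  123.10304906] box (326, array([ 533. , -331.9]), array([120.9, 163. ]), 88.9, np.float64(46.6))
stop 59 [[-54.1, -27.4], [-48.3, 1.0], [-42.3, 26.9]] 16.0
plate 42 [[36.2, -16.5], [38.8, 4.0], [43.1, 19.0]] 18.3
rib 27 [[-36.9, -29.8], [13.1, -25.2], [27.8, 30.0]] 14.1
rim ext [[-80.1, -60.1], [81.2, 60.3]]
bat (397, array([ 461. , -122.6]), array([61.2, 88.8]), 75.2, np.float64(130.3))
[[415.3, -151.6, 101.5], [475.6, -124.2, 130.3], [502.2, -97.0, 133.0]]
side [ 452.33152571 -125.82820314  123.21097052] box (116, array([ 529.5, -330.8]), array([127.2, 161.8]), 87.0, np.float64(46.3))
stop 4 [[-57.1, -21.9], [-56.2, -15.7], [-54.3, -7.8]] 16.0
plate 7 [[31.9, -4.5], [36.0, -1.8], [41.2, 6.6]] 20.8
rim ext [[-83.0, -62.0], [77.2, 62.0]]
bat (326, array([ 451.3, -114.4]), array([93.7, 48.5]), 13.4, np.float64(124.0))
[[408.2, -141.8, 101.0], [437.8, -103.8, 122.7], [496.6, -96.6, 133.8]]
```

View pics/s3c.png

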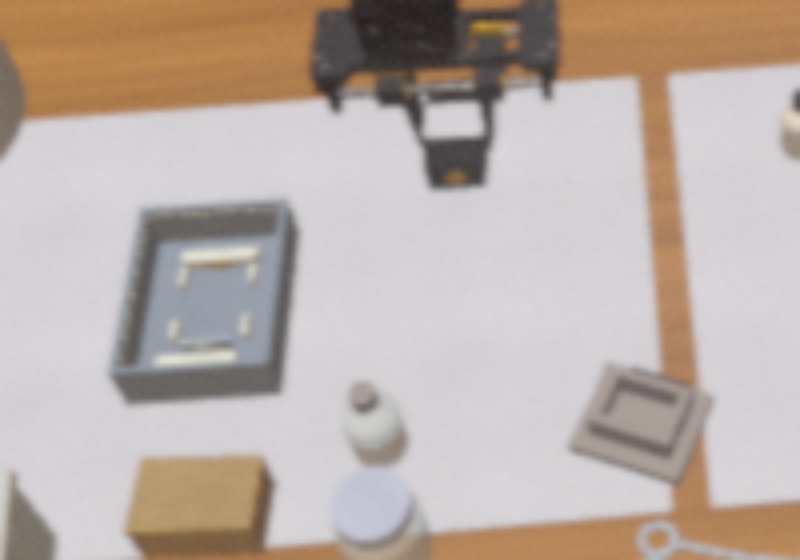

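Box at crop (205,300): stop at (218,255), spring plate at (195,357), battery held level at (455,165). By same-camera offsets the home TCP is about (527,-332.4). I'll come down with the near end over the stop, so that the stop tilts the battery in the jaws.

arm_command --deltas '[{"dx": 0.0104,"dy": -0.0344,"dz": 0,"yaw": 0},{"dx": 0.0104,"dy": -0.0344,"dz": 0,"yaw": 0},{"dx": 0.0104,"dy": -0.0344,"dz": 0,"yaw": 0},{"dx": 0.0104,"dy": -0.0344,"dz": 0,"yaw": 0},{"dx": 0.0104,"dy": -0.0344,"dz": 0,"yaw": 0},{"dx": 0.0104,"dy": -0.0344,"dz": 0,"yaw": 0},{"dx": 0,"dy": 0,"dz": 0,"yaw": 0},{"dx": 0,"dy": 0,"dz": -0.025,"yaw": 0},{"dx": 0,"dy": 0,"dz": -0.025,"yaw": 0},{"dx": 0,"dy": 0,"dz": -0.02,"yaw": 0},{"dx": 0,"dy": 0,"dz": -0.006,"yaw": 0},{"dx": 0,"dy": 0,"dz": 0,"yaw": 0},{"dx": 0,"dy": 0,"dz": 0,"yaw": 0}]'

```text
t: 12.85
eef_pos: [515.0, -332.7, 48.0]
tcp_rot: [-3.141, 0.001, 3.121]
ft_force: [0.4, -0.5, -3.6]
opening: 0.481
grip_force: 30.0
```

arm_command --deltas '[{"dx": 0,"dy": 0,"dz": -0.003,"yaw": 0},{"dx": 0,"dy": 0,"dz": -0.003,"yaw": 0},{"dx": 0,"dy": 0,"dz": -0.002,"yaw": 0},{"dx": 0,"dy": 0,"dz": 0,"yaw": 0}]'

```text
t: 13.25
eef_pos: [515.1, -332.9, 39.8]
tcp_rot: [-3.141, 0.001, 3.121]
ft_force: [1.3, 1.8, 3.1]
opening: 0.479
grip_force: 30.0
```

arm_command --deltas '[{"dx": 0,"dy": 0,"dz": -0.001,"yaw": 0},{"dx": 0,"dy": 0,"dz": -0.001,"yaw": 0},{"dx": 0,"dy": 0,"dz": 0,"yaw": 0}]'

```text
t: 13.55
eef_pos: [515.7, -332.9, 38.5]
tcp_rot: [-3.14, 0.003, 3.121]
ft_force: [3.8, 3.7, 9.3]
opening: 0.484
grip_force: 30.0
```

arm_command --deltas '[{"dx": 0,"dy": 0,"dz": -0.001,"yaw": 0},{"dx": 0,"dy": 0,"dz": -0.001,"yaw": 0},{"dx": 0,"dy": 0,"dz": 0,"yaw": 0}]'

```text
t: 13.85
eef_pos: [516.2, -333.0, 36.8]
tcp_rot: [-3.14, 0.004, 3.121]
ft_force: [4.6, 4.7, 11.8]
opening: 0.482
grip_force: 30.0
```

```bash
python3 - <<'E'
from m import *
P=np.median([cloud(snap('scene','s4.png')) for _ in range(3)],0)
snap('side','d4.png');w=snap('wrist','w4.png');print(np.round(state()['moment'],3),state()['ft_force'])
q=P[...,:2]-np.array([532.8,-332.2]);z=P[...,2]
for a in range(-60,70,10):
    k=(abs(q[...,0]-a)<5)&(abs(q[...,1])<12)&(z<60); print(a,k.sum(),np.median(z[k]).round(1) if k.any() else None)
a=cv2.imread('pics/s4.png')[170:270,90:220];b=cv2.imread('pics/w4.png')[60:360,80:480]
cv2.imwrite('pics/m4.png',np.hstack([cv2.resize(a,(400,308)),cv2.resize(b,(400,308))]))
E
```

```text
[ 0.955 -0.639 -0.056] [5.65653422 4.50734285 9.9788871 ]
-60 0 None
-50 7 47.7
-40 6 48.2
-30 8 46.4
-20 16 46.4
-10 20 45.0
0 22 44.1
10 25 42.8
20 18 42.2
30 53 36.5
40 27 18.5
50 3 20.9
60 14 34.1
```

View pics/m4.png

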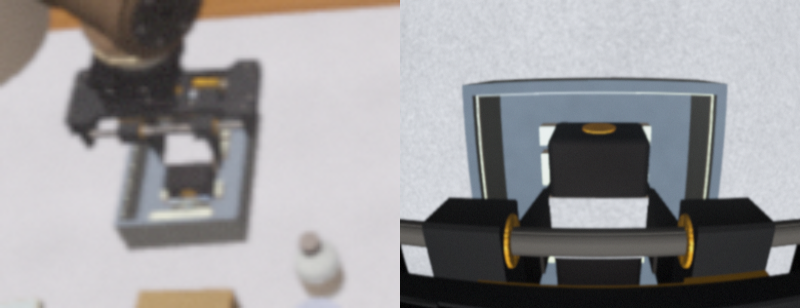

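Tilt works: the top slopes about 5° with the spring end low, and the battery is centred (wrist crop col 599, box centre 597). Now pushing into the spring.

arm_command --deltas '[{"dx": 0.002,"dy": 0,"dz": 0.0005,"yaw": 0},{"dx": 0.002,"dy": 0,"dz": 0.0005,"yaw": 0},{"dx": 0.002,"dy": 0,"dz": 0.0005,"yaw": 0},{"dx": 0.002,"dy": 0,"dz": 0,"yaw": 0},{"dx": 0.002,"dy": 0,"dz": 0,"yaw": 0},{"dx": 0.002,"dy": 0,"dz": 0,"yaw": 0},{"dx": 0,"dy": 0,"dz": 0,"yaw": 0},{"dx": 0,"dy": 0,"dz": 0,"yaw": 0}]'

```text
t: 14.9
eef_pos: [526.5, -332.7, 36.5]
tcp_rot: [3.141, -0.0, 3.121]
ft_force: [-3.7, -1.8, -2.2]
opening: 0.483
grip_force: 30.0
```

arm_command --deltas '[{"dx": 0.002,"dy": 0,"dz": 0,"yaw": 0},{"dx": 0.002,"dy": 0,"dz": 0,"yaw": 0},{"dx": 0.0025,"dy": 0,"dz": 0,"yaw": 0},{"dx": 0,"dy": 0,"dz": 0,"yaw": 0},{"dx": 0,"dy": 0,"dz": 0,"yaw": 0}]'

```text
t: 15.4
eef_pos: [533.0, -332.8, 36.5]
tcp_rot: [3.141, -0.001, 3.121]
ft_force: [-4.9, -2.3, -3.0]
opening: 0.483
grip_force: 30.0
```

arm_command --deltas '[{"dx": 0,"dy": 0,"dz": -0.0015,"yaw": 0},{"dx": 0,"dy": 0,"dz": -0.0015,"yaw": 0},{"dx": 0,"dy": 0,"dz": -0.0015,"yaw": 0},{"dx": 0,"dy": 0,"dz": 0,"yaw": 0}]'

```text
t: 15.8
eef_pos: [533.3, -332.7, 33.6]
tcp_rot: [-3.141, 0.0, 3.121]
ft_force: [-7.0, 0.6, 13.3]
opening: 0.481
grip_force: 37.6
```

arm_command --deltas '[{"dx": 0,"dy": 0,"dz": -0.001,"yaw": 0},{"dx": 0,"dy": 0,"dz": -0.001,"yaw": 0},{"dx": 0,"dy": 0,"dz": 0,"yaw": 0}]'

```text
t: 16.1
eef_pos: [533.5, -332.9, 33.0]
tcp_rot: [-3.141, 0.001, 3.121]
ft_force: [-11.2, 3.1, 25.9]
opening: 0.481
grip_force: 44.4
```

```bash
python3 - <<'E'
from m import *
P=np.median([cloud(snap('scene')) for _ in range(3)],0)
s=state();print(s['ft_force'],s['eef_pos'],s['moment'])
q=P[...,:2]-np.array([532.8,-332.2]);z=P[...,2]
for a in range(-60,70,10):
    k=(abs(q[...,0]-a)<5)&(abs(q[...,1])<12)&(z<60); print(a,k.sum(),np.median(z[k]).round(1) if k.any() else None)
E
```

```text
[-11.80195269   2.52689717  27.26037046] [ 533.48530226 -332.90167665   33.01291521] [1.13606636 1.80326165 0.2574651 ]
-60 0 None
-50 0 None
-40 0 None
-30 7 44.8
-20 4 43.9
-10 5 43.2
0 24 42.0
10 20 40.9
20 19 40.0
30 22 40.2
40 22 38.3
50 33 34.5
60 11 34.1
```

arm_command --deltas '[{"dx": 0,"dy": 0,"dz": 0.0025,"yaw": 0},{"dx": -0.002,"dy": 0,"dz": 0,"yaw": 0},{"dx": -0.0015,"dy": 0,"dz": 0,"yaw": 0},{"dx": 0,"dy": 0,"dz": 0,"yaw": 0}]'

```text
t: 16.65
eef_pos: [530.4, -332.8, 33.5]
tcp_rot: [-3.141, 0.002, 3.121]
ft_force: [-2.1, 1.6, 6.0]
opening: 0.486
grip_force: 32.6
```

arm_command --deltas '[{"dx": 0,"dy": 0,"dz": -0.001,"yaw": 0},{"dx": 0,"dy": 0,"dz": -0.001,"yaw": 0},{"dx": 0,"dy": 0,"dz": 0,"yaw": 0}]'

```text
t: 16.95
eef_pos: [529.5, -332.7, 31.1]
tcp_rot: [-3.142, -0.0, 3.121]
ft_force: [-6.8, -0.8, 4.8]
opening: 0.485
grip_force: 32.9
```

arm_command --deltas '[{"dx": 0,"dy": 0,"dz": -0.001,"yaw": 0},{"dx": -0.0005,"dy": 0,"dz": -0.001,"yaw": 0},{"dx": 0,"dy": 0,"dz": -0.001,"yaw": 0},{"dx": 0,"dy": 0,"dz": 0,"yaw": 0}]'

```text
t: 17.35
eef_pos: [528.9, -332.7, 28.3]
tcp_rot: [3.142, -0.0, 3.121]
ft_force: [-8.2, 0.3, 9.0]
opening: 0.479
grip_force: 30.0
```

```bash
cat > t.py <<'E'
from m import *
P=np.median([cloud(snap('scene')) for _ in range(3)],0)
s=state();print(s['ft_force'],s['eef_pos'],s['moment'])
q=P[...,:2]-np.array([532.8,-332.2]);z=P[...,2]
for a in range(-60,70,10):
    k=(abs(q[...,0]-a)<5)&(abs(q[...,1])<12)&(z<60); print(a,k.sum(),np.median(z[k]).round(1) if k.any() else None)
E
python3 t.py
```

```text
[-7.86665648  0.33577495  8.35137245] [ 528.88615118 -332.69603047   28.31354538] [ 0.07036675  1.12762722 -0.0059827 ]
-60 0 None
-50 0 None
-40 4 37.5
-30 9 39.2
-20 4 37.5
-10 16 37.6
0 18 37.4
10 21 37.4
20 19 36.3
30 21 36.4
40 33 35.5
50 19 23.7
60 13 33.9
```

arm_command --deltas '[{"dx": 0,"dy": 0,"dz": -0.001,"yaw": 0},{"dx": 0,"dy": 0,"dz": 0,"yaw": 0}]'

```text
t: 17.7
eef_pos: [528.9, -332.7, 27.5]
tcp_rot: [-3.142, -0.0, 3.121]
ft_force: [-9.3, 0.6, 10.9]
opening: 0.478
grip_force: 30.0
```

arm_command --deltas '[{"dx": 0,"dy": 0,"dz": 0,"yaw": 0},{"dx": 0,"dy": 0,"dz": 0,"yaw": 0},{"dx": 0,"dy": 0,"dz": 0,"yaw": 0},{"dx": 0,"dy": 0,"dz": 0,"yaw": 0},{"dx": 0,"dy": 0,"dz": 0.03,"yaw": 0},{"dx": 0,"dy": 0,"dz": 0.04,"yaw": 0},{"dx": 0,"dy": 0,"dz": 0.05,"yaw": 0},{"dx": 0,"dy": 0.04,"dz": 0.03,"yaw": 0},{"dx": 0,"dy": 0.05,"dz": 0,"yaw": 0},{"dx": 0,"dy": 0.05,"dz": 0,"yaw": 0},{"dx": 0,"dy": 0.05,"dz": 0,"yaw": 0},{"dx": 0,"dy": 0.04,"dz": 0,"yaw": 0},{"dx": 0,"dy": 0,"dz": 0,"yaw": 0}]' --gripper 0.068

```text
t: 19.0
eef_pos: [529.2, -98.7, 177.1]
tcp_rot: [3.141, 0.001, 3.125]
ft_force: [-0.3, -0.5, -0.8]
opening: 0.715
grip_force: 0.0
```

```bash
python3 t.py; python3 - <<'E'
from m import *
b=snap('scene','s5.png');a=snap('side','d5.png')
o=np.ones((420,560),bool)
cv2.imwrite('pics/m5.png',np.hstack([cv2.resize(cv2.imread('pics/s5.png')[185:265,115:195],(400,400),interpolation=2),cv2.resize(cv2.imread('pics/d5.png')[145:205,280:360],(400,400),interpolation=2)]))
for c in(b,a):
  P=cloud(c);print(rect(P,o,34,41,(480,590,-365,-300)),'lid rib',rect(P,o,38,52,(480,600,290,380)),'box',rect(P,o,43,52,(420,640,-430,-240)))
  sat=np.ptp(c['color'].astype(int),axis=-1);col=c['color'].astype(int).mean(-1)
  print('plate',rect(P,(sat<60)&(col<150),9,16,(440,650,230,430)))
E
```

```text
[-0.31017525 -0.05579022 -0.69896836] [ 529.70062049 -103.02155322  176.88696007] [-0.05515086 -0.02092359 -0.02438645]
-60 0 None
-50 1 34.2
-40 16 36.6
-30 17 36.0
-20 19 37.2
-10 21 37.4
0 19 36.4
10 17 37.3
20 23 36.5
30 21 35.9
40 35 34.4
50 14 22.6
60 14 34.4
(306, array([ 534.4, -329.3]), array([47., 91.]), 88.6, np.float64(36.9)) lid rib (99, array([543.9, 335.9]), array([78.9, 14.5]), 7.7, np.float64(44.9)) box (310, array([ 533.3, -332.1]), array([122.3, 167.1]), 89.2, np.float64(46.4))
plate (42, array([528.5, 340.3]), array([101.6,  31.7]), 8.9, np.float64(12.1))
(132, array([ 535.5, -329.7]), array([ 53.6, 103.4]), 87.6, np.float64(36.6)) lid rib (146, array([538.3, 334.5]), array([79.4, 22.1]), 10.7, np.float64(44.3)) box (146, array([ 528.5, -329.1]), array([134.3, 161.5]), 88.8, np.float64(46.0))
plate (1291, array([548.5, 310.9]), array([178.4, 183.4]), 7.9, np.float64(12.0))
```

View pics/m5.png

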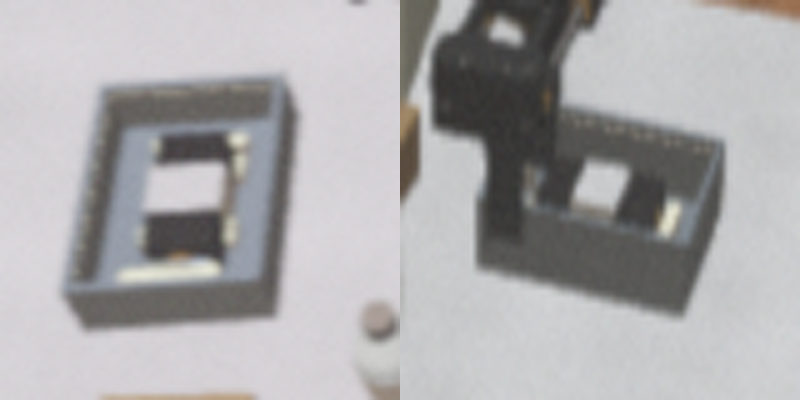

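Both views show the battery flat behind the stop (scene crop (190,195), top at z≈37), fully home. Now fetching the grey lid: rib centre about (542,335.5), yaw about 8.5°.

arm_command --deltas '[{"dx": 0.0013,"dy": 0.0439,"dz": 0,"yaw": 0.97},{"dx": 0.0013,"dy": 0.0439,"dz": 0,"yaw": 0.97},{"dx": 0.0013,"dy": 0.0439,"dz": 0,"yaw": 0.97},{"dx": 0.0013,"dy": 0.0439,"dz": 0,"yaw": 0.97},{"dx": 0.0013,"dy": 0.0439,"dz": 0,"yaw": 0.97},{"dx": 0.0013,"dy": 0.0439,"dz": 0,"yaw": 0.97},{"dx": 0.0013,"dy": 0.0439,"dz": 0,"yaw": 0.97},{"dx": 0.0013,"dy": 0.0439,"dz": 0,"yaw": 0.97},{"dx": 0.0013,"dy": 0.0439,"dz": 0,"yaw": 0.97},{"dx": 0.0013,"dy": 0.0439,"dz": 0,"yaw": 0.97},{"dx": 0,"dy": 0,"dz": 0,"yaw": 0},{"dx": 0,"dy": 0,"dz": -0.04,"yaw": 0},{"dx": 0,"dy": 0,"dz": -0.04,"yaw": 0},{"dx": 0,"dy": 0,"dz": 0,"yaw": 0},{"dx": 0,"dy": 0,"dz": 0,"yaw": 0}]'

```text
t: 20.75
eef_pos: [542.9, 335.3, 97.0]
tcp_rot: [-3.141, -0.001, -2.995]
ft_force: [0.3, 0.4, 0.9]
opening: 0.715
grip_force: 0.0
```

arm_command --deltas '[{"dx": 0,"dy": 0,"dz": -0.03,"yaw": 0},{"dx": 0,"dy": 0,"dz": -0.02,"yaw": 0},{"dx": 0,"dy": 0,"dz": -0.009,"yaw": 0},{"dx": 0,"dy": 0,"dz": 0,"yaw": 0},{"dx": 0,"dy": 0,"dz": 0,"yaw": 0}]'

```text
t: 21.25
eef_pos: [543.0, 336.5, 39.3]
tcp_rot: [3.141, 0.002, -2.993]
ft_force: [0.7, 0.0, 0.2]
opening: 0.715
grip_force: 0.0
```

arm_command --deltas '[{"dx": 0,"dy": 0,"dz": 0,"yaw": 0},{"dx": 0,"dy": 0,"dz": 0,"yaw": 0},{"dx": 0,"dy": 0,"dz": 0,"yaw": 0},{"dx": 0,"dy": 0,"dz": 0,"yaw": 0},{"dx": 0,"dy": 0,"dz": 0,"yaw": 0},{"dx": 0,"dy": 0,"dz": 0,"yaw": 0},{"dx": 0,"dy": 0,"dz": 0,"yaw": 0}]' --gripper 0.0

```text
t: 21.95
eef_pos: [542.1, 336.3, 37.6]
tcp_rot: [3.142, -0.0, -2.993]
ft_force: [1.1, -0.2, -0.1]
opening: 0.188
grip_force: 0.3
```

arm_command --deltas '[{"dx": 0,"dy": 0,"dz": 0,"yaw": 0},{"dx": 0,"dy": 0,"dz": 0,"yaw": 0},{"dx": 0,"dy": 0,"dz": 0,"yaw": 0},{"dx": 0,"dy": 0,"dz": 0.01,"yaw": 0},{"dx": 0,"dy": 0,"dz": 0.03,"yaw": 0},{"dx": 0,"dy": 0,"dz": 0.04,"yaw": 0},{"dx": 0,"dy": 0,"dz": 0.04,"yaw": 0},{"dx": 0,"dy": 0,"dz": 0,"yaw": 0}]'

```text
t: 22.75
eef_pos: [543.9, 337.3, 163.7]
tcp_rot: [3.139, 0.008, -2.993]
ft_force: [-0.3, 0.5, -2.0]
opening: 0.143
grip_force: 30.0
```

arm_command --deltas '[{"dx": 0,"dy": -0.03,"dz": 0,"yaw": -0.8},{"dx": 0,"dy": -0.04,"dz": 0,"yaw": -0.8},{"dx": 0,"dy": -0.04,"dz": 0,"yaw": -0.8},{"dx": 0,"dy": -0.04,"dz": 0,"yaw": -0.8},{"dx": 0,"dy": -0.04,"dz": 0,"yaw": -0.8},{"dx": 0,"dy": -0.04,"dz": 0,"yaw": -0.8},{"dx": 0,"dy": -0.04,"dz": 0,"yaw": -0.8},{"dx": 0,"dy": -0.04,"dz": 0,"yaw": -0.8},{"dx": 0,"dy": -0.04,"dz": 0,"yaw": -0.8},{"dx": 0,"dy": -0.04,"dz": 0,"yaw": -0.8},{"dx": 0,"dy": -0.04,"dz": 0,"yaw": -0.8},{"dx": 0,"dy": -0.03,"dz": 0,"yaw": -0.8},{"dx": 0,"dy": 0,"dz": 0,"yaw": 0},{"dx": 0,"dy": 0,"dz": 0,"yaw": 0},{"dx": 0,"dy": 0,"dz": 0,"yaw": 0}]'

```text
t: 24.25
eef_pos: [541.9, -122.9, 157.4]
tcp_rot: [3.141, -0.001, 3.123]
ft_force: [-0.0, 1.2, -1.7]
opening: 0.148
grip_force: 30.0
```

```bash
python3 - <<'E'
from m import *
o=np.ones((420,560),bool)
for n in('scene','side'):
    c=snap(n,n+'6.png');P=np.median([cloud(snap(n)) for _ in range(3)]+[cloud(c)],0);s=state()
    print(n,s['eef_pos'],s['tcp_rot'],s['ft_force'],s['opening'])
    t=s['eef_pos']
    for lo,hi in((-40,-16),(-27,-20)): print(rect(P,o,t[2]+lo,t[2]+hi,(t[0]-120,t[0]+120,t[1]-100,t[1]+100)))
    k=(abs(P[...,2]-t[2]+24)<5)&(abs(P[...,0]-t[0])<110)&(abs(P[...,1]-t[1])<90);p=P[k]-t
    print(np.percentile(p,[1,99],axis=0).round(1).tolist())
    for a in(-50,-30,0,30,50):
        r=p[abs(p[:,1]-a)<8]; print(a,r[:,0].min().round(1) if len(r) else '',r[:,0].max().round(1) if len(r) else '',np.median(r[:,2]).round(1) if len(r) else '')
cv2.imwrite('pics/m6.png',np.hstack([cv2.resize(cv2.imread('pics/scene6.png')[130:280,120:320],(400,300)),cv2.resize(cv2.imread('pics/side6.png')[80:260,220:460],(400,300))]))
E
```

```text
scene [ 542.19818068 -122.84160006  157.67609331] [ 3.14144679e+00 -5.30394042e-05  3.12386845e+00] [-0.73485752 -0.0966211  -1.71159362] 0.14805091755341854
(1378, array([ 546.6, -120. ]), array([125.7, 157.3]), 89.1, np.float64(131.3))
(1008, array([ 546.8, -120. ]), array([125.1, 155.8]), 88.9, np.float64(131.6))
[[-71.3, -59.2, -28.6], [82.2, 65.3, -23.7]]
-50 -73.7 81.7 -26.6
-30 -38.1 82.4 -26.3
0 -71.8 82.1 -26.5
30 -73.8 82.9 -26.3
50 -71.8 83.6 -26.2
side [ 542.22018659 -123.38570238  157.7026217 ] [3.14151190e+00 7.55883317e-05 3.12307402e+00] [-0.30152151  1.11089661 -2.28172719] 0.14583408577421902
(842, array([ 538. , -119.9]), array([128.9, 166.9]), 88.7, np.float64(131.7))
(602, array([ 538. , -119.9]), array([128.9, 166.9]), 88.7, np.float64(132.1))
[[-86.2, -56.5, -28.8], [77.3, 66.8, -20.9]]
-50 -87.9 76.7 -26.0
-30 -85.6 77.9 -26.0
0 -87.0 77.1 -25.8
30 -86.9 78.0 -25.9
50 -83.8 78.4 -26.0
```

View pics/m6.png

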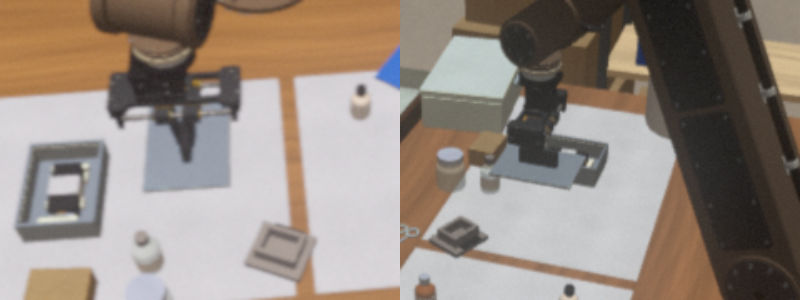

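The lid is held level by its rib (scene crop (188,140)). Camera readings sit about +3 mm in y from the TCP here, so I correct relatively: go above the box and re-measure.

arm_command --deltas '[{"dx": -0.0013,"dy": -0.03,"dz": -0.005,"yaw": 0},{"dx": -0.0013,"dy": -0.036,"dz": -0.005,"yaw": 0},{"dx": -0.0013,"dy": -0.036,"dz": -0.01,"yaw": 0},{"dx": -0.0013,"dy": -0.036,"dz": -0.01,"yaw": 0},{"dx": -0.0014,"dy": -0.038,"dz": -0.01,"yaw": 0},{"dx": -0.0014,"dy": -0.036,"dz": -0.015,"yaw": 0},{"dx": 0,"dy": 0,"dz": 0,"yaw": 0},{"dx": 0,"dy": 0,"dz": 0,"yaw": 0},{"dx": 0,"dy": 0,"dz": 0,"yaw": 0}]'

```text
t: 25.55
eef_pos: [534.3, -335.0, 102.9]
tcp_rot: [3.141, 0.0, 3.123]
ft_force: [1.8, 0.6, -2.0]
opening: 0.148
grip_force: 30.0
```

```bash
cat > l.py <<'E'
from m import *
o=np.ones((420,560),bool)
for n in('scene','side'):
    c=snap(n,n+'7.png');P=np.median([cloud(snap(n)) for _ in range(3)]+[cloud(c)],0);s=state()
    print(n,s['eef_pos'],s['tcp_rot'][2],s['ft_force'],s['opening']);t=s['eef_pos']
    print('lid',rect(P,o,t[2]-31,t[2]-20,(t[0]-120,t[0]+120,t[1]-100,t[1]+100)))
    k=(abs(P[...,2]-t[2]+26)<5)&(abs(P[...,0]-t[0])<110)&(abs(P[...,1]-t[1])<90);p=P[k]
    print('ext',np.percentile(p,[1,99],axis=0).round(1).tolist())
    A=np.c_[p[:,:2]-t[:2],np.ones(len(p))]; print('plane',np.linalg.lstsq(A,p[:,2],rcond=None)[0].round(4))
E
python3 l.py; python3 - <<'E'
from m import *
# box refs from saved first clouds, same measures
for f in('s0','d0'):
    P=np.load(f+'.npz')['P'];o=np.ones(P.shape[:2],bool)
    k=(P[...,2]>42)&(P[...,2]<53)&(abs(P[...,0]-532)<100)&(abs(P[...,1]+332)<80);print(f,np.percentile(P[k],[1,99],axis=0).round(1).tolist())
E
```

```text
scene [ 534.51654147 -334.93305549  103.18567958] 3.123698356153366 [-0.50136573  0.54623697 -2.21617358] 0.1454772736639456
lid (1252, array([ 535.9, -331.6]), array([126.2, 165.3]), 89.0, np.float64(76.7))
ext [[467.3, -393.8, 73.5], [617.4, -268.9, 79.0]]
plane [-1.00000e-04  0.00000e+00  7.66067e+01]
side [ 534.31937039 -335.41911084  102.89949528] 3.1230310253781712 [-0.82587711 -0.5086335  -1.64004462] 0.14630241124975654
lid (632, array([ 530.6, -332.2]), array([131.8, 166.2]), 89.6, np.float64(77.0))
ext [[449.0, -395.8, 72.7], [611.8, -268.8, 80.9]]
plane [ 3.00000e-04 -5.90000e-03  7.70752e+01]
s0 [[452.1, -392.4, 42.3], [614.2, -270.7, 51.5]]
d0 [[448.8, -397.8, 42.1], [608.9, -265.4, 51.7]]
```

arm_command --deltas '[{"dx": -0.0006,"dy": -0.0003,"dz": -0.008,"yaw": 0},{"dx": 0,"dy": 0,"dz": -0.005,"yaw": 0},{"dx": 0,"dy": 0,"dz": -0.003,"yaw": 0},{"dx": 0,"dy": 0,"dz": -0.002,"yaw": 0},{"dx": 0,"dy": 0,"dz": 0,"yaw": 0},{"dx": 0,"dy": 0,"dz": 0,"yaw": 0}]'

```text
t: 26.55
eef_pos: [533.6, -336.1, 84.6]
tcp_rot: [3.141, -0.0, 3.123]
ft_force: [0.6, -0.2, -1.9]
opening: 0.142
grip_force: 30.0
```

arm_command --deltas '[{"dx": 0,"dy": 0.0003,"dz": -0.0015,"yaw": 0},{"dx": 0,"dy": 0,"dz": -0.0015,"yaw": 0},{"dx": 0,"dy": 0,"dz": -0.001,"yaw": 0},{"dx": 0,"dy": 0,"dz": 0,"yaw": 0}]'

```text
t: 26.95
eef_pos: [533.5, -335.7, 80.5]
tcp_rot: [3.141, -0.0, 3.123]
ft_force: [0.2, 0.9, -2.1]
opening: 0.147
grip_force: 30.0
```

arm_command --deltas '[{"dx": 0,"dy": 0,"dz": -0.001,"yaw": 0},{"dx": 0,"dy": 0,"dz": 0,"yaw": 0}]'

```text
t: 27.15
eef_pos: [533.6, -335.8, 79.7]
tcp_rot: [3.142, 0.0, 3.123]
ft_force: [0.4, 0.3, -1.6]
opening: 0.147
grip_force: 30.0
```

arm_command --deltas '[{"dx": 0,"dy": 0,"dz": -0.0007,"yaw": 0},{"dx": 0,"dy": 0,"dz": 0,"yaw": 0}]'

```text
t: 27.35
eef_pos: [533.6, -335.8, 79.6]
tcp_rot: [-3.141, 0.0, 3.123]
ft_force: [-0.5, 1.8, 3.9]
opening: 0.143
grip_force: 30.0
```

arm_command --deltas '[{"dx": 0,"dy": 0,"dz": 0,"yaw": 0},{"dx": 0,"dy": 0,"dz": 0,"yaw": 0},{"dx": 0,"dy": 0,"dz": 0,"yaw": 0},{"dx": 0,"dy": 0,"dz": 0,"yaw": 0},{"dx": 0,"dy": 0,"dz": 0.02,"yaw": 0},{"dx": 0,"dy": 0,"dz": 0.04,"yaw": 0},{"dx": 0,"dy": 0,"dz": 0.05,"yaw": 0},{"dx": 0,"dy": 0.04,"dz": 0.03,"yaw": 0},{"dx": 0,"dy": 0.05,"dz": 0,"yaw": 0},{"dx": 0,"dy": 0.05,"dz": 0,"yaw": 0},{"dx": 0,"dy": 0.05,"dz": 0,"yaw": 0},{"dx": 0,"dy": 0.05,"dz": 0,"yaw": 0},{"dx": 0,"dy": 0.05,"dz": 0,"yaw": 0},{"dx": 0,"dy": 0.05,"dz": 0,"yaw": 0},{"dx": 0,"dy": 0,"dz": 0,"yaw": 0}]' --gripper 0.05

```text
t: 28.85
eef_pos: [533.0, 9.1, 219.1]
tcp_rot: [3.141, -0.0, 3.128]
ft_force: [-0.7, -0.2, -0.1]
opening: 0.527
grip_force: 0.0
```

```bash
python3 - <<'E'
from m import *
o=np.ones((420,560),bool)
for n in('scene','side'):
    c=snap(n,n+'8.png');P=np.median([cloud(snap(n)) for _ in range(4)]+[cloud(c)],0)
    print('lid',rect(P,o,46,60,(420,650,-430,-240)))
    k=(P[...,2]>44)&(P[...,2]<64)&(abs(P[...,0]-533)<90)&(abs(P[...,1]+332)<65);p=P[k]
    A=np.c_[p[:,:2]-[533,-332],np.ones(len(p))]; print('plane',np.linalg.lstsq(A,p[:,2],rcond=None)[0].round(4))
print(state()['eef_pos'],state()['t'])
cv2.imwrite('pics/m8.png',np.hstack([cv2.resize(cv2.imread('pics/scene8.png')[160:310,80:280],(400,300)),cv2.resize(cv2.imread('pics/side8.png')[130:250,230:390],(400,300))]))
E
```

```text
lid (1601, array([ 533.2, -332.2]), array([125.6, 167.7]), 88.8, np.float64(53.1))
plane [-6.00000e-04 -1.80000e-03  5.31753e+01]
lid (606, array([ 529.7, -332.3]), array([166.1, 135.7]), 0.1, np.float64(53.4))
plane [ 4.00000e-03 -2.13000e-02  5.36799e+01]
[533.58036245   3.44401982 218.90266307] 29.35
```

View pics/m8.png

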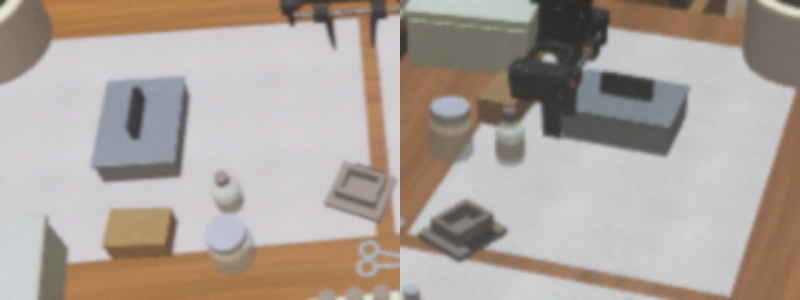

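The lid sits level and flush on the box (scene crop (140,125)). Its plate top is at z≈53–54, as expected, and it is centred on the box. The arm is clear and the bystanders in view haven't moved.

```bash
python3 -c "from cell import job_done; print(job_done())"
```

```text
the job is handed in; nothing more can be done
None
```

I handed the job in at about 29 s: the battery was laid flat, re-gripped and loaded home behind the end stop, and the grey lid is level and flush. Once, while levelling the battery in the box, the wrist force reached about 27–30 N, probably the fingertips on the box's side ribs.

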